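# Snug up the centre bolt of the dessert stand

### The arm

A 6-joint arm with a two-finger parallel gripper is mounted at the origin on the work surface. World frame = base frame: x ahead of the robot, y to its left, z up, the work surface at z = 0. Lengths are in m, angles in degrees, forces in N, time in s.
With the tool pointing down it reaches from about 0.25 to 0.725 m from the base axis. Payload 9.7 kg.
Tool frame: the origin (TCP) lies between the finger pads; the fingertips stand 19 mm ahead of it and the grasp point (between the pads) is the TCP; z points along the fingers, y is the line along which they close (so a half turn about z gives the same grasp; the last joint's range is limited). The gripper opens to 85 mm and grips with 20 to 120 N. Pads are 22 mm wide; open, the fingers measure 114 mm over their backs; the gripper's body (76 mm by 85 mm) begins 54 mm behind the grasp point. The pads swing forward as they close: fully open they stand 13 mm farther back than shut.
Start: joints at [75.516, 4.979, 10.078, 95.1, 0, 90], TCP at [0.138, 0.533, 0.25] pointing down, gripper open.
Joint ranges: [-179.16, 179.16], [-48.56, 103.87], [-65.8, 70.77], [-126.05, 130.52], [-82.76, 87.17], [-180, 180]. Speed limits (degrees/s): [127.2, 127.2, 147.25, 180, 180, 180].

### API

Orientations are given as [roll, pitch, yaw] about the fixed x, y, z axes, in that order (R = Rz(yaw) Ry(pitch) Rx(roll)).
In Python, from workcell import telemetry, camera, calibration, workorder gives the robot as it stands.
- The arm moves only by the tool play_rows, never from a script. Its argument "increments" is a list of rows, each a list of 3 entries, a list of its own where there are three numbers: the shift along the tool's x, y, z in mm, then the turn, a rotation vector about the tool's x, y, z in degrees, then the closure, from 0 (fully open) to 1 (shut). In form: [[[x, y, z], [ax, ay, az], jaw], ...]. A call has 1 to 20 rows; each row is the pose to reach, as a shift and turn from the pose commanded when the call began, along the tool's axes at that moment; what a row does not reach only later rows make up. A row lasts 1/10 s, in which the tool goes at most 50 mm and 8.59 degrees, less where a joint would pass 70% of its speed; a pose out of reach is approached as far as the arm can. A call with a gripper value outside its range is refused whole. The fingers move at their own pace and stop on an object; "grip_force" is the grip in N (left out, the last holds). Time passes only in rows, so rows that repeat a pose let the fingers close. It gives the time, the measured TCP pose, the force, the opening and the grip force at its end, in the units of the state.
- telemetry.get_obs(): the state, without advancing time (a new reading comes with each control period).
- camera(name): name is "scene" or "top" or "wrist"; returns (picture, depth): 480x640x3 uint8, red, green, blue; 480x640 float32, m along the optical axis (not along the pixel's ray), 0 where there is no reading.
- calibration(name): a dict with "vertical_fov" (degrees; the focal length in pixels is half the picture's height over the tangent of half this angle, whatever the lens; pixels are square), "cx", "cy" (the principal point, pixels), "rvec" (rotation vector, rad) and "tvec" (3), from world to camera coordinates, as OpenCV has them; the wrist camera has in their place "hand_eye" (4x4, takes a point from camera to tool coordinates, whose origin is the TCP and whose axes are the flange's). Camera axes: x right, y down, z forward; pixel columns grow to the right and rows downward; lengths in m; the calibration is good to about 2 mm. The wrist camera is an equidistant fisheye: a pixel r from the principal point sees the ray r / f radians off the axis. A picture is of the moment at which its call begins: read the wrist's pose just before it. calibration takes no time and is no camera call.
- workorder.job_done(): hands the job in; it is judged then, once.
The state is a dict: "time": time; "q": joint angles; "qd": joint speeds; "joint_efforts": joint torques, N m; "ee_pos": TCP position; "tcp_rot": TCP orientation; "wrist_force": force on the tool from outside, world axes, zero at the start; "torque": the same for the moment, N m; "opening": finger opening in m; "grasp_force": force on a finger pad.
Only numpy, scipy, OpenCV 4.12 (cv2) and the standard library are available. Lean on these libraries where they do the work, as an engineer would, in place of code of your own. Each camera call takes 0.05 s, during which the arm holds its last target. There are 200 camera calls.

### The job

The stone plate of the dessert stand has just been set on its foot and its centre bolt is still loose. Take the red T-handle hex key from the wooden rack, feel gently for the bolt's hex socket down in the steel hub without pressing hard, seat the key fully home and turn the bolt clockwise, regrasping the T-bar as you go, until it comes up snug, but do not overtighten it. Then draw the key out and stand it upright in the free hole of the rack, leaving the other keys and the things on the table alone.

Things in the scene. Friction and masses are not known exactly. Their poses are not given: they have to be found in the camera images.
- stand: Dessert stand: steel foot, round grey stone plate 260 mm across, top 90 mm above the table, and in its middle a steel hub 60 mm across and 24 mm high. Fixed. Origin: centre of its underside. The bolt stands in an oversize hole of the hub: its socket lies up to 5.4 mm off the hub's middle, and how its hexagon lies is unknown; feel for both. Searching with over 20 N harms it.
- hub (a point): Middle of the hub's round mouth, 114 mm above the table, z up. In it a recess 36 mm wide; 6 mm down lies the flat brass head (25 mm across, upright axis) of the bolt, with a hex socket 12.7 mm across flats in its middle, 16 mm deep, black floor 22 mm below the mouth. The key is home when its tip stands on that floor; it has some 6 degrees of turning play there.
- bolt (a joint): Angle of the bolt (rad), grows as it turns clockwise seen from above. Starts between 0.6 and 2.1, turns with a steady drag of about 0.08 N m, and stops dead on its seat at 4.0 (snug: over 3.95). It stays where it is left.
- red_key: 12 mm T-handle hex key, red handle, 140 g, 103 mm long. Origin: centre of its tip; z up the shaft, x along the T-bar. Hex shaft 12 mm across flats, one pair facing along x; its lowest 4 mm a round nose tapering to 8.4 mm, which enters the socket at any angle, about 4 mm, until the hexagons match. Red neck 16 mm thick from 70 to 85 mm up, then the T-bar: 70 long (x), 16 thick (y), 18 high.
- red_key_grip (a point): Middle of the red T-bar, 94 mm above the key's tip: the place to grip it, across its 16 mm.
- rack: Wooden key rack 195 x 52 x 45 mm, fixed. Three upright holes 17 mm square in a row along its x axis at x = -65, 0 and 65 mm, mouths widened by 2 mm, 37 mm deep, floor 8 mm above the table. Origin: centre of its underside. The three keys stand upright in them in any order, T-bars within 0.2 rad of the rack's y axis.
- blue_key: 10 mm T-handle key with a blue handle, same shape as the red one. Leave alone. Origin: its tip.
- yellow_key: 8 mm T-handle key with a yellow handle, same shape. Leave alone. Origin: its tip.
- hub_cap: Brass cap, 66 mm across, 36 mm high, lying on the table. Leave alone. Origin: centre of its underside.
- egg_cup: Crystal cup with a white egg dessert, 88 mm across, 105 mm high. Leave alone. Origin: centre of its underside.
- trifle_cone: Glass cone with layered dessert, 92 mm across, 130 mm high. Leave alone. Origin: centre of its underside.
- cake_server: Steel cake server, 240 mm long, lying on the table. Leave alone. Origin: under its middle.
- stretch (a joint): How far the seated bolt has been wrung on past its seat (rad, clockwise, 0 before): it yields like a stiff spring, about 0.1 N m to start and 3 N m more per rad, and partly springs back when let go. Snug is 0.015 or more under the key (some 0.15 N m); past 0.2 (some 0.7 N m) it is overtightened.
There are look-alikes about, which are no part of the job. Of the things that look like the rack, take the one that is farthest to the robot's left at the start.

How it is judged (in metres and radians):
On the way, in this order (a step that is already met when the one before it is completed fails the run):
1. the red key is seated fully home in the bolt's socket: its tip at least 18 mm below the hub's mouth and over the hub (z of red_key in the frame of hub below -0.018 m and horizontal distance between red_key and hub below 0.009 m), for 0.1 s.
2. the bolt has been turned on to its seat and snugged with the key in it (value of joint bolt above 3.95 rad and horizontal distance between red_key and hub below 0.012 m and z of red_key in the frame of hub below -0.012 m and value of joint stretch above 0.015 rad), for 0.1 s.
At the end, for the whole second after the job is handed in: The bolt is on its seat (its angle over 3.92 rad), and the red key stands released and at rest on the floor of a hole of the rack (tip 3 to 14 mm above the table, leaning less than 0.15 rad) (value of joint bolt above 3.92 rad and z of red_key in the frame of rack between 0.003 and 0.014 m and x of red_key in the frame of rack between -0.075 and 0.075 m and y of red_key in the frame of rack between -0.012 and 0.012 m and angle between red_key's own z axis and vertical below 0.15 rad and linear speed of red_key below 0.03 m/s); the robot touches nothing.
It fails at once if in the search, before the key is home and the bolt snug, the key is pressed on the stand or its bolt with more than 20 N (contact force between red_key and stand above 20 N and z of red_key in the frame of hub above -0.018 m and value of joint bolt below 3.9 rad).
It fails at once if the bolt is overtightened (wrung more than 0.2 rad past its seat) (value of joint stretch above 0.2 rad).
It fails at once if another key is taken out or pushed over (distance of any of blue_key, yellow_key from where it was at the start of the episode above 0.025 m).
It fails at once if a bystander is moved more than 30 mm (distance of any of hub_cap, egg_cup, trifle_cone, cake_server from where it was at the start of the episode above 0.03 m).
It fails at once if the egg cup or the cone is tipped (angle between any of egg_cup, trifle_cone's own z axis and vertical above 0.3 rad).
It also fails if it takes over 69 s, if anything falls off the work surface, if the arm or the gripper's body presses on something with over 40 N, if the wrist force passes 120 N, or if a joint passes its speed limit or range.

## Working session

There is one attempt and no reset: what is moved stays moved. The work goes in short steps, Python scripts to look and compute and a tool call to move; the robot and the scene stay as the last step left them, time stands still between calls to the robot, and variables do not carry over. Pictures are saved under pics/ and viewed, at most 10 in all, crops included, and the job is handed in when it is done.

Besides the shell and the picture viewer there is one more tool, called by a JSON object that holds its "fn" and its "kwargs". play_rows: Moves the arm, as the interface text tells. Its arguments: {"type":"object","properties":{"increments":{"type":"array"},"grip_force":{"type":"number"}},"required":["increments"]}

```bash
mkdir -p pics
cat > h.py <<'E'
import numpy as np, cv2
from workcell import telemetry, camera, calibration, workorder
from scipy.spatial.transform import Rotation as R
def K(c): 
    f=240/np.tan(np.radians(c["vertical_fov"])/2); return f,c["cx"],c["cy"]
def world(name,dep=None):
    c=calibration(name);f,cx,cy=K(c);Rm=cv2.Rodrigues(np.array(c["rvec"],float))[0];t=np.array(c["tvec"],float).ravel()
    return f,cx,cy,Rm,t
def pts(name,d):  # HxWx3 world points
    f,cx,cy,Rm,t=world(name);v,u=np.mgrid[:480,:640]
    p=np.stack([(u-cx)/f*d,(v-cy)/f*d,d],-1); return (p-t)@Rm
def ray(name,uv,z):
    f,cx,cy,Rm,t=world(name);uv=np.atleast_2d(uv).astype(float)
    r=np.c_[(uv[:,0]-cx)/f,(uv[:,1]-cy)/f,np.ones(len(uv))]@Rm;o=-t@Rm
    return o+r*((z-o[2])/r[:,2])[:,None]
E
python3 - <<'E'
from h import *
o=telemetry.get_obs();print({k:np.round(v,3).tolist() for k,v in o.items()})
for n in("scene","top"):
    i,d=camera(n);cv2.imwrite(f"pics/{n}0.png",i[...,::-1]);np.savez(f"{n}0.npz",i=i,d=d);print(n,calibration(n))
print(calibration("wrist"))
E
```

```text
{'time': 0.0, 'q': [75.517, 5.011, 10.036, 95.101, 0.0, 89.999], 'qd': [-0.015, -0.089, -0.01, 0.047, -0.006, 0.05], 'joint_efforts': [-0.002, -52.038, 46.481, 0.016, -0.0, -0.0], 'ee_pos': [0.138, 0.532, 0.25], 'tcp_rot': [-179.924, -0.0, 165.517], 'wrist_force': [-0.106, 0.17, 0.149], 'torque': [-0.03, 0.009, -0.001], 'grasp_force': 0.0, 'opening': 0.085}
scene {'vertical_fov': 49.34386688492829, 'cx': 327.1914204935602, 'cy': 239.8037446138239, 'rvec': array([ 2.12266702,  0.75231166, -0.39641953]), 'tvec': array([-0.33739332, -0.13520058,  1.51677731])}
top {'vertical_fov': 48.038625153398854, 'cx': 321.7464773013987, 'cy': 242.29705106118445, 'rvec': array([ 2.13273988, -2.16122215,  0.14850041]), 'tvec': array([-0.04724805,  0.50242133,  1.32684984])}
{'vertical_fov': 65.70646984690485, 'cx': 318.8114760639762, 'cy': 244.7515608760439, 'hand_eye': array([[-2.14146733e-04, -9.54782761e-01, -2.97304277e-01,
         7.62819876e-02],
       [ 9.99999820e-01, -3.76435352e-05, -5.99403740e-04,
         4.55155195e-04],
       [ 5.61108774e-04, -2.97304352e-01,  9.54782597e-01,
        -1.23785224e-01],
       [ 0.00000000e+00,  0.00000000e+00,  0.00000000e+00,
         1.00000000e+00]])}
```

View pics/top0.png

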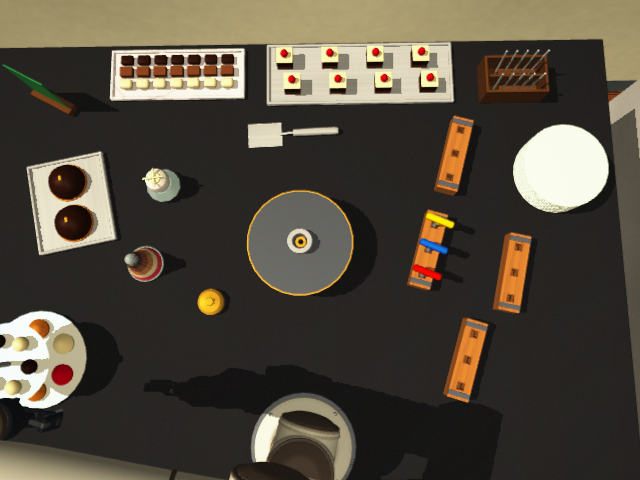

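View pics/scene0.png

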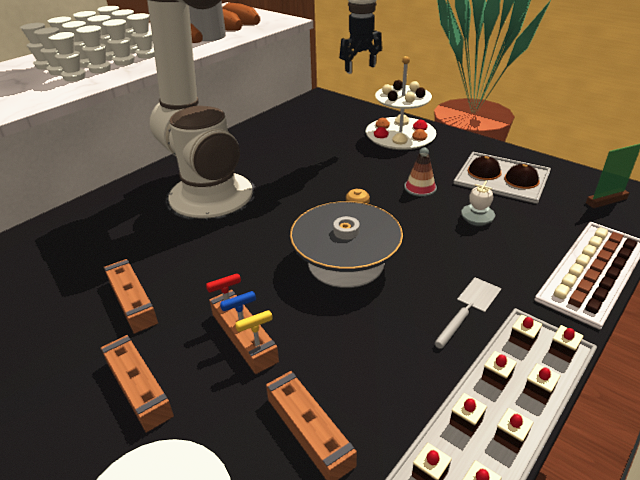

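The four racks lie at top pixels (428,250), (455,155), (513,272) and (467,360). The first has the smallest column, so it is farthest left, and it is also the one holding the keys. The red key in it is at about (427,272). The red items on the cakes, the platters and the cone are not keys. The hub is at (300,241).

Run:
```python
from h import *
for n in("top","scene"):
    z=np.load(n+"0.npz");i,d=z["i"],z["d"];h=cv2.cvtColor(i,cv2.COLOR_RGB2HSV);P=pts(n,d)
    roi=np.zeros((480,640),bool)
    if n=="top": roi[200:300,400:465]=1
    else: roi[260:345,195:280]=1
    H,S,V=[h[...,k].astype(int) for k in range(3)]
    for nm,m in dict(red=((H<4)|(H>174))&(S>200)&(V>90),blue=(abs(H-110)<12)&(S>150)&(V>90),yel=(abs(H-29)<5)&(S>180)&(V>120)).items():
        m=m&roi;q=P[m];k=cv2.minAreaRect(np.argwhere(m)[:,::-1].astype(np.float32))
        zt=np.percentile(q[:,2],90);print(n,nm,m.sum(),"medz",np.median(q[:,2]).round(4),zt.round(4),k)
        t=q[q[:,2]>zt-.006]
        c,s,ang=cv2.minAreaRect((t[:,:2]*1000).astype(np.float32));print("  top face ctr",np.round(c,1),np.round(s,1),round(ang,1))
    # hub: points at z~0.114
    m=(abs(P[...,2]-.114)<.004)
    if n=="top": r=np.s_[220:262,278:322]
    else: r=np.s_[205:250,325:370]
    mm=np.zeros_like(m);mm[r]=m[r];q=P[mm]*1000
    print(n,"hub z",q[:,2].mean(),cv2.minEnclosingCircle(q[:,:2].astype(np.float32)),mm.sum())
    m=(abs(P[...,2]-.09)<.004);mm[:]=0
    r=np.s_[180:305,240:365] if n=="top" else np.s_[190:280,280:410]
    mm[r]=m[r];q=P[mm]*1000;print("plate",q[:,2].mean(),cv2.minEnclosingCircle(q[:,:2].astype(np.float32)))
    # rack
    if n=="top":
        m=roi&(H>5)&(H<18)&(S>130)&(abs(P[...,2]-.045)<.006);q=P[m]*1000
        print("rack",cv2.minAreaRect(q[:,:2].astype(np.float32)),q[:,2].mean())
i=np.load("top0.npz")["i"];cv2.imwrite("pics/c0.png",cv2.resize(i[200:300,395:465],None,fx=5,fy=5,interpolation=2)[...,::-1])
```

```text
top red 190 medz 0.1109 0.1148 ((426.9178161621094, 272.21917724609375), (29.728452682495117, 7.256551265716553), 20.556045532226562)
  top face ctr [ 379.9 -188.3] [ 50.3 293.8] 18.1
top blue 189 medz 0.1107 0.1141 ((433.2841796875, 246.05494689941406), (29.15103530883789, 7.145368576049805), 21.250505447387695)
  top face ctr [ 413.  -192.9] [ 55.3 336.9] 27.6
top yel 155 medz 0.1118 0.1149 ((439.637939453125, 219.65516662597656), (28.039995193481445, 5.570859909057617), 21.801410675048828)
  top face ctr [ 444.1 -197.2] [ 57.4 384. ] 35.1
top hub z 114.041410786963 ((495.3009338378906, -0.1811831295490265), 29.680246353149414) 291
plate 90.49296890858848 ((495.9208984375, -0.4836878180503845), 130.0312957763672)
rack ((479.7485046386719, -320.17645263671875), (53.49049758911133, 195.52671813964844), 74.18434143066406) 45.70088486981431
scene red 346 medz 0.1066 0.1105 ((224.10000610351562, 284.79998779296875), (14.862706184387207, 34.46882629394531), 71.56504821777344)
  top face ctr [ 740.7 -545.7] [ 65.6 829. ] 53.0
scene blue 218 medz 0.1094 0.1115 ((237.95204162597656, 301.20550537109375), (11.587074279785156, 35.81459045410156), 69.44395446777344)
  top face ctr [ 481.5 -322.4] [67.8 18.9] 65.7
scene yel 5 medz 0.1096 0.1115 ((253.2738800048828, 315.6687927246094), (3.0327303409576416, 25.0599308013916), 61.38954162597656)
  top face ctr [ 540.4 -336.2] [49.5  5.1] 80.7
scene hub z 112.74775330275081 ((499.0997619628906, -0.4197103679180145), 31.658262252807617) 224
plate 89.0487101145576 ((497.5530700683594, -1.1567405462265015), 132.1765899658203)
```

View pics/c0.png

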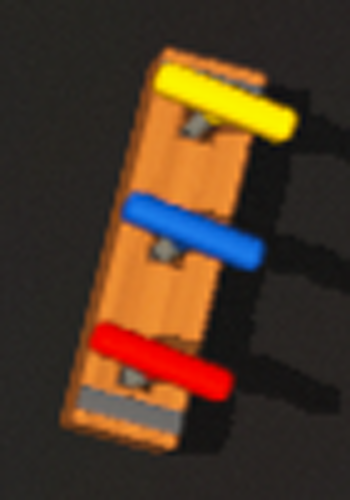

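The crop confirms the choice: the red key stands in the near-robot end hole, at crop (160,362), which is full-frame (427,272). Its bar lies across the rack.

Run:
```python
from h import *
for n in("top","scene"):
    z=np.load(n+"0.npz");i,d=z["i"],z["d"];h=cv2.cvtColor(i,cv2.COLOR_RGB2HSV);H,S,V=[h[...,k].astype(int) for k in range(3)]
    m=((H<4)|(H>174))&(S>200)&(V>90);roi=np.zeros_like(m)
    if n=="top": roi[200:300,400:465]=1
    else: roi[260:345,195:280]=1
    m&=roi;uv=np.argwhere(m)[:,::-1]
    for zz in(.102,.111):
        q=ray(n,uv,zz)[:,:2]*1000;c=q.mean(0);w,v=np.linalg.eigh(np.cov((q-c).T));a=v[:,1]*np.sign(v[1,1]);r=cv2.minAreaRect(q.astype(np.float32))
        print(n,zz,c.round(1),"bar deg",np.degrees(np.arctan2(a[1],a[0])).round(1),r)
```

```text
top 0.102 [ 417.1 -305.2] bar deg 67.2 ((416.8856506347656, -303.7567138671875), (70.23421478271484, 17.488094329833984), 68.4122543334961)
top 0.111 [ 416.3 -303.5] bar deg 67.2 ((416.1380310058594, -302.02081298828125), (69.74120330810547, 17.36533546447754), 68.41230010986328)
scene 0.102 [ 419.9 -304.8] bar deg 69.8 ((426.2213439941406, -306.2427978515625), (69.79486846923828, 44.91599655151367), 67.10808563232422)
scene 0.111 [ 428.5 -310.7] bar deg 69.8 ((434.72454833984375, -312.1535339355469), (68.90294647216797, 44.34203338623047), 67.1080322265625)
```

{"fn": "play_rows", "kwargs": {"increments": [[[-240, -370, 0], [0, 0, -30], 0.4], [[-240, -370, 0], [0, 0, -30], 0.4], [[-240, -370, 0], [0, 0, -30], 0.4], [[-240, -370, 0], [0, 0, -30], 0.4], [[-240, -370, 0], [0, 0, -30], 0.4], [[-240, -370, 0], [0, 0, -30], 0.4], [[-240, -370, 0], [0, 0, -30], 0.4], [[-240, -370, 0], [0, 0, -30], 0.4], [[-240, -370, 0], [0, 0, -30], 0.4], [[-240, -370, 0], [0, 0, -30], 0.4], [[-240, -370, 0], [0, 0, -30], 0.4]]}}

```text
time: 1.2
ee_pos: [0.2776, 0.1133, 0.2502]
tcp_rot: [180.0, 0.0, -164.7]
wrist_force: [-0.7, -0.5, -0.8]
opening: 0.0513
grasp_force: 0.0
```

```bash
cat >> h.py <<'E'
def go(x,y,z,yaw,tiltok=False):  # mm, deg -> increments from current measured pose
    o=telemetry.get_obs();Rt=R.from_euler("xyz",o["tcp_rot"],degrees=True)
    d=Rt.inv().apply(np.array([x,y,z])-np.array(o["ee_pos"])*1000)
    rv=(Rt.inv()*R.from_euler("xyz",[180,0,yaw],degrees=True)).as_rotvec(degrees=True)
    print("t",round(o["time"],2),"pos",np.round(np.array(o["ee_pos"])*1000,1),np.round(o["tcp_rot"],2),"q",np.round(o["q"],1),"F",np.round(o["wrist_force"],1),"T",np.round(o["torque"],3),"open",round(o["opening"]*1000,1))
    print("inc",d.round(1),rv.round(2))
E
python3 -c "
from h import *
go(417,-303.5,200,-111.6)"
```

```text
t 1.2 pos [277.6 113.3 250.2] [ 1.7999e+02  1.0000e-02 -1.6473e+02] q [ 22.2 -28.9 -18.1 100.8   0.    6.9] F [-0.7 -0.5 -0.8] T [-0.035 -0.002 -0.053] open 51.3
inc [ -24.6 -438.8   50.1] [ 1.000e-02  1.000e-02 -5.313e+01]
```

{"fn": "play_rows", "kwargs": {"increments": [[[-24.5, -439, 50], [0, 0, -53], 0.4], [[-24.5, -439, 50], [0, 0, -53], 0.4], [[-24.5, -439, 50], [0, 0, -53], 0.4], [[-24.5, -439, 50], [0, 0, -53], 0.4], [[-24.5, -439, 50], [0, 0, -53], 0.4], [[-24.5, -439, 50], [0, 0, -53], 0.4], [[-24.5, -439, 50], [0, 0, -53], 0.4], [[-24.5, -439, 50], [0, 0, -53], 0.4], [[-24.5, -439, 50], [0, 0, -53], 0.4], [[-24.5, -439, 50], [0, 0, -53], 0.4], [[-24.5, -439, 50], [0, 0, -53], 0.4], [[-24.5, -439, 50], [0, 0, -53], 0.4]]}}

```text
time: 2.4
ee_pos: [0.4202, -0.3029, 0.198]
tcp_rot: [179.8, 0.0, -111.4]
wrist_force: [-0.8, 1.7, 0.2]
opening: 0.051
grasp_force: 0.0
```

```bash
cat >> h.py <<'E'
def wray(uv,z):  # wrist fisheye pixel -> world mm at plane z (m)
    c=calibration("wrist");f,cx,cy=K(c);o=telemetry.get_obs();T=np.array(c["hand_eye"]);Rt=R.from_euler("xyz",o["tcp_rot"],degrees=True)
    uv=np.atleast_2d(uv).astype(float);dx=uv-[cx,cy];r=np.hypot(*dx.T)+1e-9;th=r/f
    v=np.c_[dx*(np.sin(th)/r)[:,None],np.cos(th)]
    v=Rt.apply(v@T[:3,:3].T);p=np.array(o["ee_pos"])+Rt.apply(T[:3,3])
    return 1000*(p+v*((z-p[2])/v[:,2])[:,None])
E
python3 - <<'E'
from h import *
go(417,-303.5,102,-111.6)
i,d=camera("wrist");cv2.imwrite("pics/w1.png",i[...,::-1])
h=cv2.cvtColor(i,cv2.COLOR_RGB2HSV);H,S,V=[h[...,k].astype(int) for k in range(3)]
m=((H<4)|(H>174))&(S>180)&(V>80)
n,l,s,c=cv2.connectedComponentsWithStats(m.astype(np.uint8));k=1+np.argmax(s[1:,4]);print(s[k],c[k])
uv=np.argwhere(l==k)[:,::-1]
for z in(.102,.111):
    q=wray(uv,z)[:,:2];print(z,q.mean(0),cv2.minAreaRect(q.astype(np.float32)))
E
```

```text
t 2.4 pos [ 420.2 -302.9  198. ] [ 1.7984e+02  4.0000e-02 -1.1144e+02] q [ -35.8   -0.    -0.9   89.3   -0.  -104.3] F [-0.8  1.7  0.2] T [0.085 0.038 0.023] open 51.0
inc [ 1.8  2.5 96. ] [0.16 0.04 0.16]
[ 309  201   29  109 1639] [321.15436242 249.3361806 ]
0.102 [ 416.57281979 -303.83193997] ((417.2322082519531, -298.7840576171875), (72.55296325683594, 16.121328353881836), 66.1357192993164)
0.111 [ 415.57307929 -306.6179703 ] ((416.20556640625, -301.77618408203125), (69.59076690673828, 15.463136672973633), 66.13574981689453)
```

View pics/w1.png

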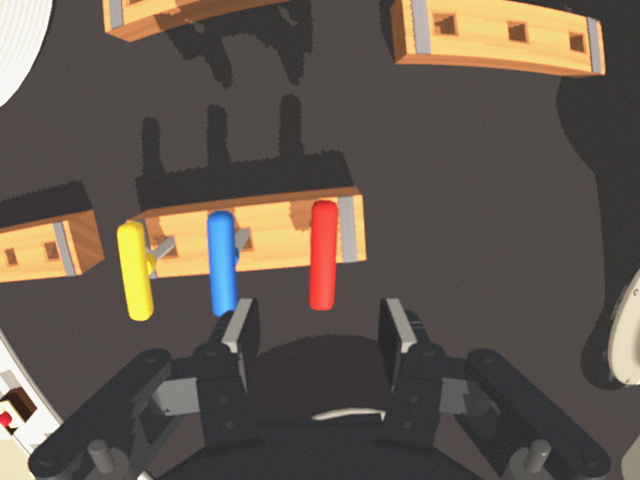

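The wrist view shows the red bar at (323,255), with clear room between the fingers and the blue key at (221,262). The measured centre agrees with the top view to within 2 mm.

{"fn": "play_rows", "kwargs": {"increments": [[[-0.7, 0.9, 0], [0, 0, 0.8], 0.4], [[-0.7, 0.9, 50], [0, 0, 0.8], 0.4], [[-0.7, 0.9, 80], [0, 0, 0.8], 0.4], [[-0.7, 0.9, 99], [0, 0, 0.8], 0.4], [[-0.7, 0.9, 99], [0, 0, 0.8], 0.4], [[-0.7, 0.9, 99], [0, 0, 0.8], 0.4], [[-0.7, 0.9, 99], [0, 0, 0.8], 0.4], [[-0.7, 0.9, 99], [0, 0, 0.8], 1], [[-0.7, 0.9, 99], [0, 0, 0.8], 1], [[-0.7, 0.9, 99], [0, 0, 0.8], 1], [[-0.7, 0.9, 99], [0, 0, 0.8], 1], [[-0.7, 0.9, 99], [0, 0, 0.8], 1], [[-0.7, 0.9, 99], [0, 0, 0.8], 1]], "grip_force": 50}}

```text
time: 3.75
ee_pos: [0.4181, -0.3015, 0.1021]
tcp_rot: [-179.9, -0.0, -112.3]
wrist_force: [-0.1, 0.5, 5.7]
opening: 0.0152
grasp_force: 50.5
```

```bash
python3 -c "
from h import *
go(417,-303.5,160,-111.6)"
```

```text
t 3.75 pos [ 418.1 -301.5  102.1] [-1.7993e+02 -1.0000e-02 -1.1230e+02] q [-3.580e+01 -1.000e-01 -1.160e+01  7.850e+01  0.000e+00 -1.035e+02] F [-0.1  0.5  5.7] T [0.185 0.054 0.014] open 15.2
inc [  2.3   0.2 -57.9] [-0.07 -0.01 -0.7 ]
```

{"fn": "play_rows", "kwargs": {"increments": [[[0, 0, -30], [0, 0, 0], 1], [[0, 0, -60], [0, 0, 0], 1], [[0, 0, -100], [0, 0, 0], 1], [[0, 0, -130], [0, 0, 0], 1], [[0, 0, -130], [0, 0, 0], 1], [[0, 0, -130], [0, 0, 0], 1], [[0, 0, -130], [0, 0, 0], 1]]}}

```text
time: 4.45
ee_pos: [0.4175, -0.301, 0.2297]
tcp_rot: [179.9, 0.0, -112.3]
wrist_force: [-0.4, -0.3, -1.4]
opening: 0.0153
grasp_force: 49.8
```

Run:
```python
from h import *
go(495.5,-0.3,235,-40)
i,d=camera("top");j,d2=camera("scene");np.savez("k1.npz",i=i,d=d,j=j,d2=d2)
cv2.imwrite("pics/k1.png",np.hstack([cv2.resize(i[170:330,380:500],(450,600)),cv2.resize(j[200:300,180:250],(350,600))])[...,::-1])
```

```text
t 4.45 pos [ 417.5 -301.   229.7] [ 1.7988e+02  3.0000e-02 -1.1229e+02] q [-3.580e+01 -1.000e-01  2.500e+00  9.280e+01 -0.000e+00 -1.035e+02] F [-0.4 -0.3 -1.4] T [ 0.028  0.012 -0.026] open 15.3
inc [-307.8   41.9   -5. ] [  0.09   0.1  -72.29]
```

View pics/k1.png

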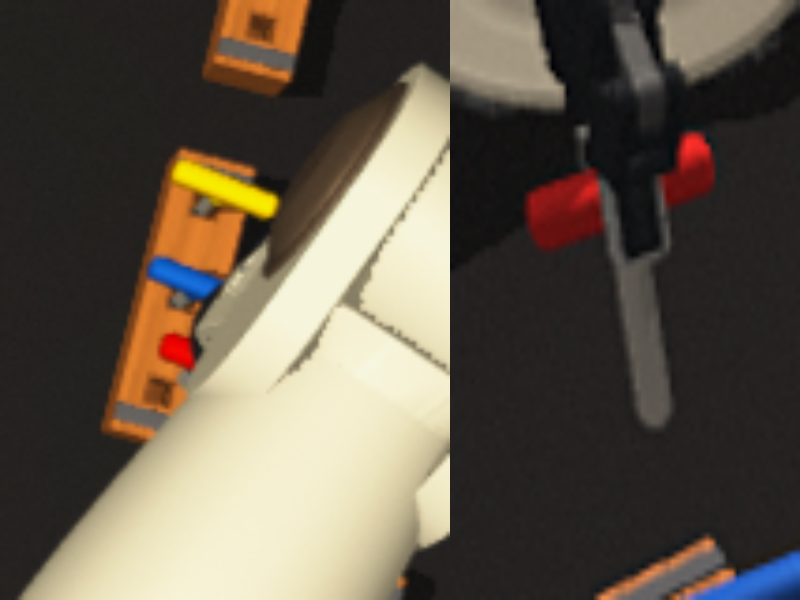

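The picture shows the red key held clear of the rack by its bar, shaft hanging down, with its old hole free. Next I check its lean and tip offset.

Run:
```python
from h import *
z=np.load("k1.npz");j,d=z["j"],z["d2"]
P=pts("scene",d)*1000
f,cx,cy,Rm,t=world("scene")
def proj(p): q=Rm@(np.array(p)/1000)+t; return np.array([f*q[0]/q[2]+cx,f*q[1]/q[2]+cy])
T=np.array([417.3,-301.2,230.])
print("cam at",(-t@Rm).round(2))
for dz in(0,-30,-50,-70,-94): print(dz,proj(T+[0,0,dz]).round(1))
g=j.astype(int)
for r in range(244,272,3):
    s=np.arange(205,232);x=d[r,s];ok=(P[r,s,2]>110);
    c=s[ok];print(r,c.min() if len(c) else None,c.max() if len(c) else None,P[r,s][ok].mean(0).round(1) if len(c) else '')
h=cv2.cvtColor(j,cv2.COLOR_RGB2HSV).astype(int);m=((h[...,0]<4)|(h[...,0]>174))&(h[...,1]>180)&(h[...,2]>70);m[:215]=0;m[250:]=0;m[:,:190]=0;m[:,230:]=0
q=P[m];ax=np.array([.383,.924]);s=(q[:,:2]-T[:2])@ax
print("bar s range",s.min(),s.max())
for lo,hi in((-40,-12),(12,40)):
    k=(s>lo)&(s<hi);print(k.sum(),np.percentile(q[k][:,2],[5,50,95]).round(1))
```

```text
cam at [ 1.09 -0.77  0.81]
0 [214.4 230.3]
-30 [216.7 242.9]
-50 [218.2 251.1]
-70 [219.7 259.1]
-94 [221.4 268.5]
244 213 219 [ 423.8 -307.6  204.5]
247 214 220 [ 421.5 -305.1  194.6]
250 205 226 [ 554.7 -397.4  310.4]
253 215 221 [ 420.7 -304.8  179.3]
256 216 222 [ 421.4 -304.3  171.9]
259 209 222 [ 505.3 -363.6  245.5]
262 217 223 [ 421.9 -304.9  157.4]
265 217 223 [ 420.2 -305.   149. ]
268 218 223 [ 421.6 -306.1  142.7]
271 None None 
bar s range -173.7728074591911 30.76681447437968
137 [223.9 234.  238.7]
62 [ -2.2 231.6 238. ]
```

```bash
python3 -c "
from h import *
go(450.7,20.8,235,-25)"
```

```text
t 4.55 pos [ 417.4 -301.   229.8] [ 1.7986e+02  3.0000e-02 -1.1229e+02] q [-3.580e+01 -1.000e-01  2.500e+00  9.280e+01 -0.000e+00 -1.035e+02] F [-0.4  0.4 -1.7] T [ 0.041  0.038 -0.009] open 15.0
inc [-310.3   91.3   -4.8] [ 8.000e-02  1.300e-01 -8.729e+01]
```

{"fn": "play_rows", "kwargs": {"increments": [[[-310, 91.5, -4], [0, 0, -87.3], 1], [[-310, 91.5, -4], [0, 0, -87.3], 1], [[-310, 91.5, -4], [0, 0, -87.3], 1], [[-310, 91.5, -4], [0, 0, -87.3], 1], [[-310, 91.5, -4], [0, 0, -87.3], 1], [[-310, 91.5, -4], [0, 0, -87.3], 1], [[-310, 91.5, -4], [0, 0, -87.3], 1], [[-310, 91.5, -4], [0, 0, -87.3], 1], [[-310, 91.5, -4], [0, 0, -87.3], 1], [[-310, 91.5, -4], [0, 0, -87.3], 1], [[-310, 91.5, -4], [0, 0, -87.3], 1], [[-310, 91.5, -4], [0, 0, -87.3], 1], [[-310, 91.5, -4], [0, 0, -87.3], 1], [[-310, 91.5, -4], [0, 0, -87.3], 1]]}}

```text
time: 5.95
ee_pos: [0.4507, 0.0202, 0.2351]
tcp_rot: [180.0, 0.0, -25.1]
wrist_force: [-0.1, -0.8, -1.4]
opening: 0.0153
grasp_force: 49.8
```

Run:
```python
from h import *
go(496,-.3,235,-25)
i,d=camera("wrist");np.savez("w2.npz",i=i,d=d);cv2.imwrite("pics/w2.png",i[...,::-1])
```

```text
t 5.95 pos [450.7  20.2 235.1] [ 1.7999e+02  1.0000e-02 -2.5120e+01] q [   2.6   -8.8   -5.    93.8   -0.  -152.3] F [-0.1 -0.8 -1.4] T [-0.014  0.003 -0.039] open 15.3
inc [49.7 -0.6  0.1] [ 0.01  0.01 -0.12]
```

View pics/w2.png

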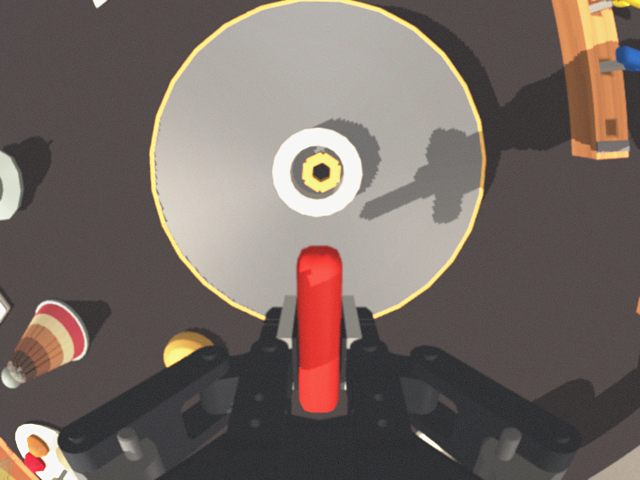

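The socket shows as a dark hexagon at (321,172) inside the brass ring. The hub ring is centred near (317,172) and the key's bar at (319,330).

Run:
```python
from h import *
z=np.load("w2.npz");i=z["i"];h=cv2.cvtColor(i,cv2.COLOR_RGB2HSV);H,S,V=[h[...,k].astype(int) for k in range(3)]
big=cv2.resize(i[125:220,268:368],None,fx=8,fy=8,interpolation=cv2.INTER_CUBIC)
cv2.imwrite("pics/c2.png",big[:600,:][...,::-1][:, :800])
g=cv2.cvtColor(i,cv2.COLOR_RGB2GRAY)
# hub outer ring: bright
m=np.zeros_like(g);m[120:225,262:372]=(S[120:225,262:372]<40)&(g[120:225,262:372]>215)
cs,_=cv2.findContours(m,cv2.RETR_EXTERNAL,cv2.CHAIN_APPROX_NONE);c=max(cs,key=cv2.contourArea)[:,0]
q=wray(c,.114)[:,:2];print("hub",cv2.fitEllipse(q.astype(np.float32)))
# brass head
m=np.zeros_like(g);r=np.s_[145:200,295:348];m[r]=(abs(H[r]-24)<10)&(S[r]>110)&(V[r]>120)
cs,hi=cv2.findContours(m,cv2.RETR_CCOMP,cv2.CHAIN_APPROX_NONE)
for k,c in enumerate(cs):
    if len(c)>12:
        q=wray(c[:,0],.108)[:,:2];print("brass",hi[0][k][3],len(c),cv2.fitEllipse(q.astype(np.float32)),q.mean(0))
# socket dark, supersample contour
m=np.zeros_like(g);r=np.s_[160:185,309:334]
b=cv2.resize(g[r],None,fx=8,fy=8,interpolation=cv2.INTER_CUBIC);bb=(b<110).astype(np.uint8)
cs,_=cv2.findContours(bb,cv2.RETR_EXTERNAL,cv2.CHAIN_APPROX_NONE)
c=min((c for c in cs if cv2.contourArea(c)>1500),key=lambda c:np.hypot(*(c[:,0].mean(0)-100)))[:,0]
uv=(c+.5)/8-.5+[309,160];q=wray(uv,.108)[:,:2]
M=cv2.moments(q.astype(np.float32).reshape(-1,1,2));ctr=np.array([M['m10'],M['m01']])/M['m00'];print("socket",ctr,M['m00'])
e=q-ctr;rad=np.hypot(*e.T);a=np.arctan2(e[:,1],e[:,0]);ph=np.angle(np.sum(rad*np.exp(6j*a)*np.abs(np.gradient(np.unwrap(a)))))/6
print("vertex dir deg (mod60)",np.degrees(ph),"r",rad.min(),rad.max())
# bar
m=((H<4)|(H>174))&(S>170)&(V>70);m[:240]=0;m[420:]=0;m[:,:290]=0;m[:,350:]=0
uv=np.argwhere(m)[:,::-1];o=telemetry.get_obs();yaw=np.radians(o["tcp_rot"][2]);
for zz in(.226+.009,.244):
    q=wray(uv,zz)[:,:2]-np.array(o["ee_pos"][:2])*1000;X=q@[np.cos(yaw),np.sin(yaw)];Y=q@[np.sin(yaw),-np.cos(yaw)]
    print(zz,"bar tool x",X.min(),X.max(),"y",Y.min(),Y.max(),Y[X>10].mean(),Y[X<-10].mean())
```

```text
hub ((495.9997863769531, 0.8744712471961975), (58.628631591796875, 58.76460266113281), 102.08018493652344)
brass -1 80 ((494.32354736328125, -1.2443654537200928), (15.135009765625, 15.673721313476562), 14.774567604064941) [494.46142543  -1.06817515]
brass 1 49 ((494.81280517578125, -1.773912787437439), (11.153787612915039, 11.923654556274414), 170.01953125) [494.80903876  -1.86829624]
brass -1 230 ((494.3246765136719, -1.402917504310608), (24.639007568359375, 24.916547775268555), 33.53031539916992) [494.85730873  -1.39995966]
socket [494.67623781  -1.64653985] 96.63326399870016
vertex dir deg (mod60) -29.246401604383223 r 5.055184876387132 6.0717523270912785
0.23500000000000001 bar tool x -39.765217144123845 36.249642770609384 y -8.857021663762305 8.035519051797989 -0.26817975952326134 -0.4735613728221549
0.244 bar tool x -31.375607097000117 39.12190612275021 y -8.244449594723188 7.421988700975957 -0.27966361420500796 -0.5068868035606237
```

View pics/c2.png

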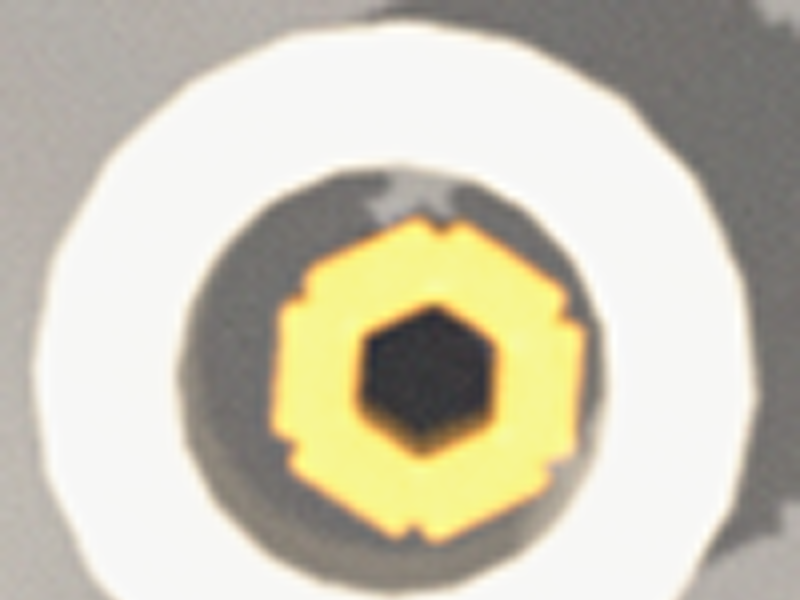

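The crop shows the hex socket sharply, with one vertex pointing almost straight up in the image, and it is off the hub's middle. I'll line the key up at yaw about -59 and TCP (493.8, -0.7).

```bash
python3 -c "
from h import *
go(493.8,-.7,212,-59.2)"
```

```text
t 6.0 pos [450.7  20.2 235.2] [180.     0.   -25.09] q [   2.6   -8.8   -5.    93.8   -0.  -152.3] F [-0.1  0.1 -0.7] T [-0.004  0.018 -0.012] open 15.4
inc [47.9  0.7 23.2] [ 0.    0.   34.11]
```

{"fn": "play_rows", "kwargs": {"increments": [[[30, 0.5, 0], [0, 0, 8], 1], [[47.9, 0.7, 0], [0, 0, 16], 1], [[47.9, 0.7, 5], [0, 0, 24], 1], [[47.9, 0.7, 15], [0, 0, 32], 1], [[47.9, 0.7, 23], [0, 0, 34.1], 1], [[47.9, 0.7, 23], [0, 0, 34.1], 1], [[47.9, 0.7, 23], [0, 0, 34.1], 1], [[47.9, 0.7, 23], [0, 0, 34.1], 1]]}}

```text
time: 6.8
ee_pos: [0.494, -0.0005, 0.2128]
tcp_rot: [-180.0, -0.0, -59.0]
wrist_force: [-0.4, -1.0, -1.4]
opening: 0.0152
grasp_force: 49.7
```

```bash
python3 -c "
from h import *
go(493.8,-.7,206,-59.2)"
```

```text
t 6.8 pos [494.   -0.5 212.8] [-1.7996e+02 -2.0000e-02 -5.9040e+01] q [-1.00e-01 -3.30e+00 -2.50e+00  9.08e+01  0.00e+00 -1.21e+02] F [-0.4 -1.  -1.4] T [ 0.004 -0.037 -0.032] open 15.2
inc [0.1 0.3 6.8] [-0.04 -0.02  0.16]
```

{"fn": "play_rows", "kwargs": {"increments": [[[0, 0.2, 4], [0, 0, 0], 1], [[0, 0.2, 7], [0, 0, 0], 1], [[0, 0.2, 9], [0, 0, 0], 1], [[0, 0.2, 10], [0, 0, 0], 1], [[0, 0.2, 11], [0, 0, 0], 1], [[0, 0.2, 11], [0, 0, 0], 1]]}}

```text
time: 7.4
ee_pos: [0.4936, -0.0006, 0.2012]
tcp_rot: [180.0, 0.0, -59.1]
wrist_force: [0.4, -0.0, -1.5]
opening: 0.0151
grasp_force: 49.7
```

```bash
python3 -c "
from h import *
go(493.8,-.7,200,-59.2)"
```

```text
t 7.4 pos [493.6  -0.6 201.2] [179.99   0.   -59.08] q [-1.00e-01 -3.50e+00 -3.90e+00  8.96e+01 -0.00e+00 -1.21e+02] F [ 0.4 -0.  -1.5] T [ 0.004  0.025 -0.056] open 15.1
inc [ 0.1 -0.1  1.2] [0.01 0.   0.12]
```

{"fn": "play_rows", "kwargs": {"increments": [[[0, 0, 0.5], [0, 0, 0], 1], [[0, 0, 1], [0, 0, 0], 1], [[0, 0, 1.5], [0, 0, 0], 1], [[0, 0, 2], [0, 0, 0], 1], [[0, 0, 2], [0, 0, 0], 1]]}}

```text
time: 7.9
ee_pos: [0.4937, -0.0006, 0.1992]
tcp_rot: [180.0, 0.0, -59.1]
wrist_force: [-0.4, 0.0, -1.1]
opening: 0.0152
grasp_force: 49.7
```

{"fn": "play_rows", "kwargs": {"increments": [[[0, 0, 0.5], [0, 0, 0], 1], [[0, 0, 1], [0, 0, 0], 1], [[0, 0, 1.5], [0, 0, 0], 1], [[0, 0, 2], [0, 0, 0], 1], [[0, 0, 2], [0, 0, 0], 1]]}}

```text
time: 8.4
ee_pos: [0.4937, -0.0007, 0.1972]
tcp_rot: [180.0, 0.0, -59.1]
wrist_force: [0.3, 0.3, -1.6]
opening: 0.0153
grasp_force: 49.7
```

{"fn": "play_rows", "kwargs": {"increments": [[[0, 0, 0.5], [0, 0, 0], 1], [[0, 0, 1], [0, 0, 0], 1], [[0, 0, 1.5], [0, 0, 0], 1], [[0, 0, 1.5], [0, 0, 0], 1]]}}

```text
time: 8.8
ee_pos: [0.4937, -0.0006, 0.1957]
tcp_rot: [180.0, -0.0, -59.1]
wrist_force: [0.6, -1.0, -1.6]
opening: 0.015
grasp_force: 49.8
```

Down past the 4 mm nose depth with no force, so the hexagons match. Continuing gently.

{"fn": "play_rows", "kwargs": {"increments": [[[0, 0, 0.7], [0, 0, 0], 1], [[0, 0, 1.4], [0, 0, 0], 1], [[0, 0, 2], [0, 0, 0], 1], [[0, 0, 2], [0, 0, 0], 1]]}}

```text
time: 9.2
ee_pos: [0.4937, -0.0006, 0.1937]
tcp_rot: [180.0, 0.0, -59.1]
wrist_force: [0.0, 0.8, -1.3]
opening: 0.0153
grasp_force: 49.8
```

{"fn": "play_rows", "kwargs": {"increments": [[[0, 0, 1], [0, 0, 0], 1], [[0, 0, 2], [0, 0, 0], 1], [[0, 0, 3], [0, 0, 0], 1], [[0, 0, 4], [0, 0, 0], 1], [[0, 0, 4], [0, 0, 0], 1]]}}

```text
time: 9.7
ee_pos: [0.4937, -0.0007, 0.1896]
tcp_rot: [180.0, 0.0, -59.1]
wrist_force: [0.7, -1.0, -1.9]
opening: 0.0153
grasp_force: 49.7
```

{"fn": "play_rows", "kwargs": {"increments": [[[0, 0, 1], [0, 0, 0], 1], [[0, 0, 2], [0, 0, 0], 1], [[0, 0, 2.6], [0, 0, 0], 1], [[0, 0, 3.2], [0, 0, 0], 1], [[0, 0, 3.2], [0, 0, 0], 1]]}}

```text
time: 10.2
ee_pos: [0.4937, -0.0006, 0.1865]
tcp_rot: [180.0, 0.0, -59.1]
wrist_force: [0.4, -0.3, -1.5]
opening: 0.0151
grasp_force: 49.8
```

{"fn": "play_rows", "kwargs": {"increments": [[[0, 0, 0.4], [0, 0, 0], 1], [[0, 0, 0.8], [0, 0, 0], 1], [[0, 0, 0.8], [0, 0, 0], 1]]}}

```text
time: 10.5
ee_pos: [0.4937, -0.0006, 0.1861]
tcp_rot: [-180.0, -0.0, -59.1]
wrist_force: [0.2, -0.8, 1.2]
opening: 0.0154
grasp_force: 50.2
```

The key is home: the TCP stopped at 186.1 mm, so the tip is at 92 mm, with about 3 N on the floor. I start turning clockwise about the key's axis.

{"fn": "play_rows", "kwargs": {"increments": [[[0, -0.1, -0.3], [0, 0, 5], 1], [[0, -0.2, -0.3], [0, 0, 10], 1], [[0, -0.3, -0.3], [0, 0, 15], 1], [[0, -0.4, -0.3], [0, 0, 20], 1], [[0, -0.5, -0.3], [0, 0, 25], 1], [[0, -0.6, -0.3], [0, 0, 30], 1], [[0, -0.7, -0.3], [0, 0, 35], 1], [[0.1, -0.8, -0.3], [0, 0, 40], 1], [[0.1, -0.9, -0.3], [0, 0, 45], 1], [[0.2, -1, -0.3], [0, 0, 50], 1], [[0.2, -1, -0.3], [0, 0, 55], 1], [[0.3, -1.1, -0.3], [0, 0, 60], 1], [[0.3, -1.1, -0.3], [0, 0, 60], 1]]}}

```text
time: 11.8
ee_pos: [0.495, -0.0005, 0.1861]
tcp_rot: [-180.0, -0.0, -119.2]
wrist_force: [1.5, -2.5, 0.7]
opening: 0.0151
grasp_force: 49.9
```

```bash
python3 -c "
from h import *
go(493.8,-.7,186,-119.2)"
```

```text
t 11.8 pos [495.   -0.5 186.1] [-1.7996e+02 -2.0000e-02 -1.1916e+02] q [ -0.   -3.4  -5.5  87.9  -0.  -60.9] F [ 1.5 -2.5  0.7] T [-0.508 -0.325  0.091] open 15.1
inc [0.7 1.  0.1] [-0.04 -0.02  0.04]
```

{"fn": "play_rows", "kwargs": {"increments": [[[0.3, -0.6, 0], [0, 0, 5], 1], [[0.4, -0.7, 0], [0, 0, 10], 1], [[0.4, -0.9, 0], [0, 0, 15], 1], [[0.4, -1, 0], [0, 0, 20], 1], [[0.5, -1.1, 0], [0, 0, 25], 1], [[0.6, -1.2, 0], [0, 0, 30], 1], [[0.7, -1.3, 0], [0, 0, 35], 1], [[0.8, -1.4, 0], [0, 0, 40], 1], [[0.8, -1.5, 0], [0, 0, 45], 1], [[0.8, -1.5, 0], [0, 0, 45], 1]]}}

```text
time: 12.8
ee_pos: [0.4957, -0.0017, 0.1861]
tcp_rot: [180.0, 0.0, -164.0]
wrist_force: [0.8, -1.1, 0.0]
opening: 0.015
grasp_force: 50.0
```

```bash
python3 -c "
from h import *
go(493.8,-.7,186,-119.2)"
```

```text
t 12.8 pos [495.7  -1.7 186.1] [ 179.99    0.   -164.02] q [ -0.2  -3.3  -5.4  87.9   0.  -16.2] F [ 0.8 -1.1  0. ] T [-0.125 -0.049  0.052] open 15.0
inc [1.5 1.4 0.1] [ 1.000e-02  1.000e-02 -4.482e+01]
```

{"fn": "play_rows", "kwargs": {"increments": [[[0, -0.1, 0], [0, 0, 4], 1], [[0, -0.2, 0], [0, 0, 8], 1], [[0, -0.2, 0], [0, 0, 8], 1]]}}

```text
time: 13.1
ee_pos: [0.4957, -0.0018, 0.1861]
tcp_rot: [180.0, -0.0, -171.9]
wrist_force: [0.5, -0.3, -0.1]
opening: 0.0149
grasp_force: 50.0
```

```bash
cat > s.py <<'E'
from h import *
import time
o=telemetry.get_obs();print(round(o["time"],2),np.round(o["tcp_rot"][2],2),"q6",round(o["q"][5],1),np.round(o["wrist_force"],1),np.round(o["torque"],3),np.round(np.array(o["ee_pos"])*1000,1))
E
python3 s.py
```

```text
13.1 -171.92 q6 -8.3 [ 0.5 -0.3 -0.1] [-0.046  0.019  0.022] [495.7  -1.8 186.1]
```

{"fn": "play_rows", "kwargs": {"increments": [[[0, -0.1, 0], [0, 0, 4], 1], [[0, -0.2, 0], [0, 0, 8], 1], [[0, -0.2, 0], [0, 0, 8], 1]]}}

```text
time: 13.4
ee_pos: [0.4957, -0.0021, 0.1861]
tcp_rot: [180.0, -0.0, -179.9]
wrist_force: [0.6, 0.1, 0.3]
opening: 0.0153
grasp_force: 50.0
```

```bash
python3 s.py
```

```text
13.4 -179.9 q6 -0.4 [0.6 0.1 0.3] [0.024 0.009 0.05 ] [495.7  -2.1 186.1]
```

{"fn": "play_rows", "kwargs": {"increments": [[[0, -0.1, 0], [0, 0, 4], 1], [[0, -0.2, 0], [0, 0, 8], 1], [[0, -0.2, 0], [0, 0, 8], 1]]}}

```text
time: 13.7
ee_pos: [0.4957, -0.0023, 0.1861]
tcp_rot: [180.0, -0.0, 172.1]
wrist_force: [-0.0, -0.3, 0.1]
opening: 0.0155
grasp_force: 50.0
```

```bash
python3 s.py
```

```text
13.7 172.12 q6 7.6 [-0.  -0.3  0.1] [0.122 0.063 0.056] [495.7  -2.3 186.1]
```

{"fn": "play_rows", "kwargs": {"increments": [[[0, -0.1, 0], [0, 0, 4], 1], [[0, -0.2, 0], [0, 0, 8], 1], [[0, -0.2, 0], [0, 0, 8], 1]]}}

```text
time: 14.0
ee_pos: [0.4957, -0.0024, 0.1861]
tcp_rot: [180.0, -0.0, 164.1]
wrist_force: [-0.4, 1.8, 0.3]
opening: 0.0152
grasp_force: 50.0
```

```bash
python3 s.py
```

```text
14.0 164.13 q6 15.6 [-0.4  1.8  0.3] [0.118 0.025 0.053] [495.7  -2.4 186.1]
```

{"fn": "play_rows", "kwargs": {"increments": [[[0, 0, 0], [0, 0, 4], 1], [[0, 0, 0], [0, 0, 8], 1], [[0, 0, 0], [0, 0, 8], 1]]}}

```text
time: 14.3
ee_pos: [0.4957, -0.0025, 0.1861]
tcp_rot: [-180.0, -0.0, 156.1]
wrist_force: [-0.9, 0.7, 1.1]
opening: 0.0154
grasp_force: 50.1
```

```bash
python3 s.py
```

```text
14.3 156.14 q6 23.6 [-0.9  0.7  1.1] [0.056 0.113 0.216] [495.7  -2.5 186.1]
```

{"fn": "play_rows", "kwargs": {"increments": [[[0, 0, 0], [0, 0, 1], 1], [[0, 0, 0], [0, 0, 2], 1], [[0, 0, 0], [0, 0, 2], 1]]}}

```text
time: 14.6
ee_pos: [0.4957, -0.0026, 0.1861]
tcp_rot: [-180.0, -0.0, 154.0]
wrist_force: [-0.6, 0.9, 0.6]
opening: 0.0153
grasp_force: 50.1
```

```bash
python3 s.py
```

```text
14.6 153.97 q6 25.7 [-0.6  0.9  0.6] [0.029 0.187 0.323] [495.7  -2.6 186.1]
```

It is snug: torque rises 0.11 N m per 2.1 degrees and reads 0.32 N m, a stretch of about 0.05–0.07 rad. Now I relieve the key into its play and draw it out.

{"fn": "play_rows", "kwargs": {"increments": [[[0, 0, 0], [0, 0, 0], 1], [[0, 0, 0], [0, 0, 0], 1], [[0, 0, 0], [0, 0, -2], 1], [[0, 0, 0], [0, 0, -4], 1], [[0, 0, 0], [0, 0, -5], 1], [[0, 0, 0], [0, 0, -5], 1]]}}

```text
time: 15.2
ee_pos: [0.4958, -0.0025, 0.1861]
tcp_rot: [180.0, 0.0, 158.9]
wrist_force: [-1.0, 1.2, 0.4]
opening: 0.0153
grasp_force: 50.1
```

```bash
python3 s.py
```

```text
15.2 158.92 q6 20.8 [-1.   1.2  0.4] [0.08  0.221 0.014] [495.8  -2.5 186.1]
```

{"fn": "play_rows", "kwargs": {"increments": [[[0, 0, -2], [0, 0, 0], 1], [[0, 0, -6], [0, 0, 0], 1], [[0, 0, -12], [0, 0, 0], 1], [[0, 0, -25], [0, 0, 0], 1], [[0, 0, -45], [0, 0, 0], 1], [[0, 0, -56], [0, 0, 0], 1], [[0, 0, -56], [0, 0, 0], 1], [[0, 0, -56], [0, 0, 0], 1]]}}

```text
time: 16.0
ee_pos: [0.4959, -0.0026, 0.242]
tcp_rot: [180.0, 0.0, 158.9]
wrist_force: [0.1, 0.2, -1.1]
opening: 0.0151
grasp_force: 49.8
```

```bash
python3 -c "
from h import *
go(416.7,-303.9,242,67.7)"
```

```text
t 16.0 pos [495.9  -2.6 242. ] [1.8000e+02 2.0000e-02 1.5891e+02] q [-0.3 -2.6  1.4 94.  -0.  20.8] F [ 0.1  0.2 -1.1] T [0.041 0.017 0.006] open 15.1
inc [ -34.5 -309.6    0. ] [1.000e-02 1.000e-02 9.121e+01]
```

{"fn": "play_rows", "kwargs": {"increments": [[[-34.5, -309.6, 0], [0, 0, 91.2], 1], [[-34.5, -309.6, 0], [0, 0, 91.2], 1], [[-34.5, -309.6, 0], [0, 0, 91.2], 1], [[-34.5, -309.6, 0], [0, 0, 91.2], 1], [[-34.5, -309.6, 0], [0, 0, 91.2], 1], [[-34.5, -309.6, 0], [0, 0, 91.2], 1], [[-34.5, -309.6, 0], [0, 0, 91.2], 1], [[-34.5, -309.6, 0], [0, 0, 91.2], 1], [[-34.5, -309.6, 0], [0, 0, 91.2], 1], [[-34.5, -309.6, 0], [0, 0, 91.2], 1], [[-34.5, -309.6, 0], [0, 0, 91.2], 1], [[-34.5, -309.6, 0], [0, 0, 91.2], 1], [[-34.5, -309.6, 0], [0, 0, 91.2], 1], [[-34.5, -309.6, 0], [0, 0, 91.2], 1]]}}

```text
time: 17.4
ee_pos: [0.4165, -0.3038, 0.2417]
tcp_rot: [-180.0, -0.0, 67.8]
wrist_force: [0.5, -0.6, -1.0]
opening: 0.0153
grasp_force: 49.9
```

Run:
```python
from h import *
go(416.7,-303.9,150,67.7)
j,d=camera("scene");i,d=camera("wrist")
cv2.imwrite("pics/r1.png",np.hstack([cv2.resize(j[190:350,180:300],(450,600)),cv2.resize(i[150:400,240:380],(336,600))])[...,::-1])
```

```text
t 17.4 pos [ 416.5 -303.8  241.7] [-1.7997e+02 -1.0000e-02  6.7840e+01] q [-36.1   0.1   4.1  94.    0.   76.1] F [ 0.5 -0.6 -1. ] T [ 0.013 -0.024 -0.015] open 15.3
inc [-0.1  0.3 91.7] [-0.03 -0.01  0.14]
```

View pics/r1.png

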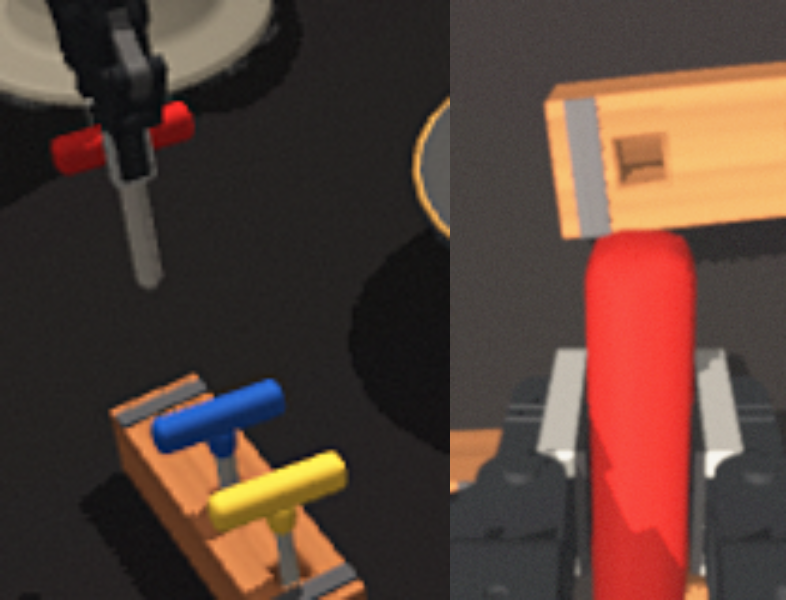

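The key hangs straight in the grip. In the wrist view the free hole is at full-frame (319,216); I measure it.

```bash
python3 -c "
from h import *
q=wray([[319.2,216],[307.5,205.5],[331,226.7]],.045);print(q.round(1))
o=telemetry.get_obs();R2=R.from_euler('xyz',o['tcp_rot'],degrees=True);print(R2.inv().apply(q-np.array(o['ee_pos'])*1000).round(1))"
```

```text
[[ 417.6 -301.1   45. ]
 [ 411.6 -288.4   45. ]
 [ 423.6 -314.1   45. ]]
[[ 2.900e+00 -1.000e-01  1.969e+02]
 [ 1.240e+01 -1.040e+01  1.969e+02]
 [-6.900e+00  1.050e+01  1.969e+02]]
```

{"fn": "play_rows", "kwargs": {"increments": [[[0.8, 0, 30], [0, 0, 0], 1], [[0.8, 0, 70], [0, 0, 0], 1], [[0.8, 0, 94], [0, 0, 0], 1], [[0.8, 0, 98], [0, 0, 0], 1], [[0.8, 0, 101], [0, 0, 0], 1], [[0.8, 0, 104], [0, 0, 0], 1], [[0.8, 0, 107], [0, 0, 0], 1], [[0.8, 0, 107], [0, 0, 0], 1]]}}

```text
time: 18.3
ee_pos: [0.4171, -0.3033, 0.1356]
tcp_rot: [180.0, 0.0, 67.7]
wrist_force: [0.1, 0.3, -1.7]
opening: 0.0148
grasp_force: 49.8
```

Tip at about 41 mm, inside the hole with no contact force.

{"fn": "play_rows", "kwargs": {"increments": [[[0, 0, 3], [0, 0, 0], 1], [[0, 0, 7], [0, 0, 0], 1], [[0, 0, 11], [0, 0, 0], 1], [[0, 0, 15], [0, 0, 0], 1], [[0, 0, 15], [0, 0, 0], 1]]}}

```text
time: 18.8
ee_pos: [0.4166, -0.3029, 0.1193]
tcp_rot: [-179.9, -0.0, 67.7]
wrist_force: [-0.6, -0.1, -2.0]
opening: 0.0149
grasp_force: 49.8
```

```bash
python3 s.py
```

```text
18.8 67.71 q6 76.3 [-0.6 -0.1 -2. ] [ 0.026 -0.016 -0.024] [ 416.6 -302.9  119.3]
```

{"fn": "play_rows", "kwargs": {"increments": [[[0, 0, 4], [0, 0, 0], 1], [[0, 0, 8], [0, 0, 0], 1], [[0, 0, 12], [0, 0, 0], 1], [[0, 0, 15], [0, 0, 0], 1], [[0, 0, 17], [0, 0, 0], 1], [[0, 0, 17], [0, 0, 0], 1]]}}

```text
time: 19.4
ee_pos: [0.4167, -0.303, 0.1027]
tcp_rot: [-180.0, -0.0, 67.7]
wrist_force: [-0.5, 0.1, -1.1]
opening: 0.0151
grasp_force: 49.9
```

```bash
python3 s.py
```

```text
19.4 67.71 q6 76.3 [-0.5  0.1 -1.1] [-0.018  0.004 -0.028] [ 416.7 -303.   102.7]
```

{"fn": "play_rows", "kwargs": {"increments": [[[0, 0, 0.5], [0, 0, 0], 1], [[0, 0, 0.5], [0, 0, 0], 0.75], [[0, 0, 0.5], [0, 0, 0], 0.6], [[0, 0, 0.5], [0, 0, 0], 0.45], [[0, 0, 0.5], [0, 0, 0], 0.45], [[0, 0, 0.5], [0, 0, 0], 0.45], [[0, 0, -10], [0, 0, 0], 0.45], [[0, 0, -40], [0, 0, 0], 0.45], [[0, 0, -80], [0, 0, 0], 0.45], [[0, 0, -120], [0, 0, 0], 0.45], [[0, 0, -140], [0, 0, 0], 0.45], [[0, 0, -140], [0, 0, 0], 0.45], [[0, 0, -140], [0, 0, 0], 0.45]]}}

```text
time: 20.7
ee_pos: [0.417, -0.3032, 0.2435]
tcp_rot: [180.0, 0.0, 67.7]
wrist_force: [0.2, 0.4, -0.9]
opening: 0.0467
grasp_force: 0.0
```

Run:
```python
from h import *
import s
j,d=camera("scene");i,d=camera("wrist")
cv2.imwrite("pics/r2.png",np.hstack([cv2.resize(j[230:390,180:300],(450,600)),cv2.resize(i[130:380,200:340],(336,600))])[...,::-1])
```

```text
20.7 67.71 q6 76.3 [ 0.2  0.4 -0.9] [-0.007  0.037  0.003] [ 417.  -303.2  243.5]
```

View pics/r2.png

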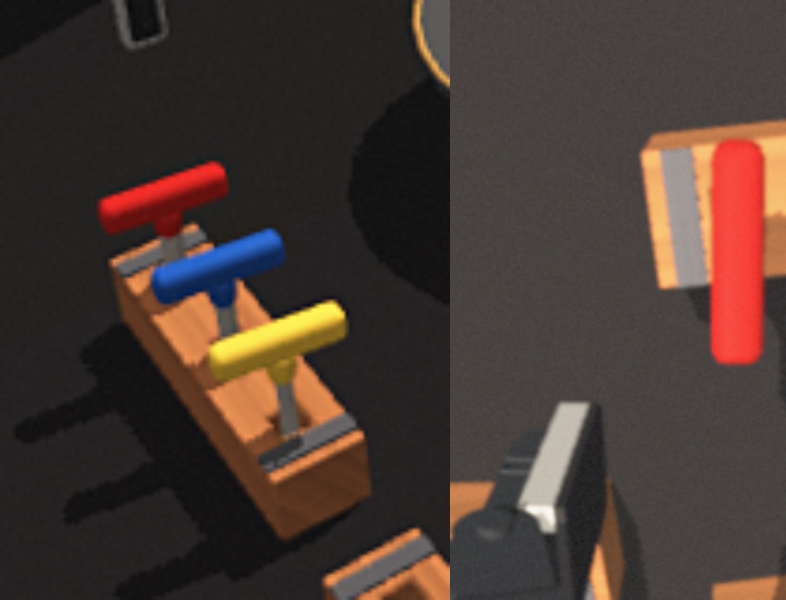

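The red key stands upright in the end hole at the height of the others, its bar at crop (163,196). The blue and yellow keys are undisturbed and the gripper is clear.

```bash
python3 -c "
from workcell import workorder
print(workorder.job_done())"
```

```text
the job is handed in; nothing more can be done
None
```

The job is handed in at about 21 s: the bolt is snug at about 0.3 N m, and the red key is back upright in its own hole in the rack; I turned the bolt in one stroke without regrasping because the wrist had enough range, and the judge's verdict was not shown.

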